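Index the specimen wheel under the microscope

TASK

Bring the dish with the coiled ammonite under the microscope's objective: draw the wheel's spring index pin by its knob, swing the wheel round with it, and let the pin drop fully home in the hole that holds this dish under the objective. Never force the wheel against the pin nor drag the pin hard over the index ring, keep every dish seated on the wheel, do not bump the microscope, and leave the things lying about where they are.

Things in the scene. Friction and masses are not known exactly. Their poses are not given: they have to be found in the camera images.
- station: the specimen-wheel stand: a flat grey base plate 405 x 310 mm, 12 mm thick, fixed to the table. Origin on the vertical axis of its wheel, at table height; its x axis points from the wheel axis to the microscope. The aluminium wheel (236 mm across, top 36 mm above the table) turns about 88 degrees either way from the start against light friction (about 1 N at the knob).
- plunger (a joint): how far the index pin is drawn up: 0 fully home, 0.010 m with its foot just clear of the hole (or resting on the ring), 0.014 m at the stop. A spring pushes it down with 5 N when home and 8.5 N fully drawn; let go, it snaps down. The pin is steel, 10 mm across, flat-footed; its hole is 11.5 mm across and 10 mm deep.
- knob (a point): centre of the black round pull knob of the index pin, 26 mm across and 20 mm high, axis upright, 142 mm from the wheel axis on a lug of the wheel's rim. Pin home: knob centre 74 mm above the table. Below the knob a sleeve 21 mm across stands on the lug, whose top is 37 mm above the table. Pull the knob straight up to draw the pin; it also serves to swing the wheel. Its x axis points to the wheel axis.
- microscope: the stand's microscope: black upright tube (42 mm across, 320 mm high) held by an arm from a pillar 200 mm from the wheel axis, opposite the pin at the start. Origin as station's.
- objective (a point): centre of the objective's lower end, 100 mm above the table, 84 mm from the wheel axis, above the path of the dishes. The index ring (top 26 mm above the table, under the knob) has five holes 142 mm from the wheel axis: one where the pin starts, opposite the objective, and two to either side at steps of about 40 degrees, but each was set by hand to suit its specimen and may be 3.5 degrees (8.5 mm) off.
- dish_ammonite: open glass dish, 52 mm across, 13 mm high, holding a flat ribbed spiral fossil (a coiled ammonite 48 mm across). It stands in one of the wheel's nine seats (rings 4 mm high, 40 degrees apart, 84 mm from the wheel axis), one or two seats to either side of the objective. Origin: centre of its underside, 36 mm above the table.
- dish_crystal: a like dish with a cluster of pointed crystals on a grey rock, in another seat of the wheel
- dish_cone: a like dish with a scaly conifer cone lying on its side, in another seat of the wheel
- dish_acorn: a like dish with two acorns, in another seat of the wheel
- dish_pebbles: a like dish with three round pebbles, under the objective at the start
- vial: corked glass vial, 22 mm across, 50 mm high, standing on the base plate beside the wheel
- loupe: hand magnifier lying on the table: lens rim 66 mm across, dark wooden handle to 120 mm from the origin at the lens centre, 13 mm high
- slide_a: microscope slide lying on the table, 76 x 26 x 4 mm
- petri: covered glass dish lying on the table, 90 mm across, 15 mm high
Things that resemble listed ones, but are neither listed nor needed, are in the scene too. What is shaped like the dish_ammonite but purple, red or turquoise is not meant.

How it is judged (in metres and radians):
On the way:
1. the index pin is drawn clear of its hole (value of joint plunger above 0.009 m), for 0.1 s.
At the end, for the whole second after the job is handed in: the pin is home (within 2.5 mm) in the hole that puts the ammonite dish under the objective (their centres within 8 mm in plan, as far as that hole allows), and the dish is at rest (value of joint plunger below 0.0025 m and horizontal distance between dish_ammonite and objective below 0.008 m and linear speed of dish_ammonite below 0.01 m/s); the robot touches nothing.
It fails at once if the index pin was pressed against its ring or its hole with more than 25 N (contact force between plunger_c0 and anything else above 25 N).
It fails at once if a dish left its seat (horizontal distance between any of dish_ammonite, dish_crystal, dish_cone, dish_acorn, dish_pebbles and station below 0.078 m or horizontal distance between any of dish_ammonite, dish_crystal, dish_cone, dish_acorn, dish_pebbles and station above 0.09 m or height (world z) of any of dish_ammonite, dish_crystal, dish_cone, dish_acorn, dish_pebbles above 0.041 m or angle between any of dish_ammonite, dish_crystal, dish_cone, dish_acorn, dish_pebbles's own z axis and vertical above 0.12 rad).
It fails at once if the microscope was bumped (contact force between microscope and anything else above 2 N).
It fails at once if a thing lying about was moved (distance of any of vial, loupe, slide_a, petri from where it was at the start of the episode above 0.01 m).
It also fails if it takes over 51 s, if anything falls off the work surface, if the arm or the gripper's body presses on something with over 40 N, if the wrist force passes 120 N, or if a joint passes its speed limit or range.

ROBOT

A 7-joint arm with a two-finger parallel gripper is mounted at the origin on the work surface. World frame = base frame: x ahead of the robot, y to its left, z up, the work surface at z = 0. Lengths are in m, angles in degrees, forces in N, time in s.
With the tool pointing down it reaches from about 0.425 to 0.875 m from the base axis. Payload 4.7 kg.
Tool frame: the origin (TCP) lies on the centre line of the jaws, within the pads' length; the fingertips stand ahead of it and the grasp point (between the pads) lies 2 mm behind it (env.tip_reach is the x of the fingertips in the tool frame, in m); x points along the fingers, z is the direction in which the jaws open and shut, and the axes are right-handed (so a half turn about x gives the same grasp; the last joint's range is limited). The gripper opens to 87 mm and grips with 3 to 60 N. Pads are 19 mm wide; open, the fingers measure 117 mm over their backs; the gripper's body (75 mm by 190 mm) begins 51 mm behind the grasp point.
Start: joints at [-75.224, 18.392, -4.016, 83.108, 1.295, 78.541, -3.26], TCP at [0.157, 0.631, 0.24] pointing down, gripper open.
Joint ranges: [-163.93, 163.93], [-17.29, 119.83], [-79.2, 71.16], [3.27, 140.29], [-89.18, 269.18], [5.43, 117.66], [-154.24, 154.24]. Speed limits (degrees/s): [147.25, 147.25, 180, 180, 180, 180, 180].

INTERFACE

Orientations are given as [roll, pitch, yaw] about the fixed x, y, z axes, in that order (R = Rz(yaw) Ry(pitch) Rx(roll)).
In Python, from cell import telemetry, optics, env, models gives the robot as it stands.
- The arm moves only by the shell command python3 -m pendant 'ROWS' [FORCE]. ROWS is JSON, a list of rows, each a list of 3 entries, a list of its own where there are three numbers: the finger opening in mm, from 0 to 87, then the shift along the tool's x, y, z in mm, then the turn, a rotation vector about the tool's x, y, z in rad. A call has 1 to 10 rows; each row is the pose to reach, as a shift and turn from the pose commanded when the call began, along the tool's axes at that moment; what a row does not reach only later rows make up. A row lasts 1/12 s, in which the tool goes at most 41.7 mm and 7.16 degrees, less where a joint would pass 70% of its speed; a pose out of reach is approached as far as the arm can. A call with a gripper value outside its range is refused whole. The fingers move at their own pace and stop on an object; FORCE is the grip in N (left out, the last holds). Time passes only in rows, so rows that repeat a pose let the fingers close. It gives the time, the measured TCP pose, the force and the opening at its end, in the units of the state.
- telemetry.get_obs(): the state, without advancing time (a new reading comes with each control period).
- optics.read_camera(name): name is "scene" or "top"; returns a dict with "image" (420x560x3 uint8, blue, green, red), "range_z" (420x560 float32, m along the optical axis (not along the pixel's ray), 0 where there is no reading), "fx", "fy", "cx", "cy" (pixels), "cam_to_world" (4x4, takes a point from camera to world coordinates). Camera axes: x right, y up, looking along -z (the intrinsics and any distortion apply to the point x, -y, -z); pixel columns grow to the right and rows downward; lengths in m; the calibration is good to about 2 mm. A picture is of the moment at which its call begins.
- env.sign_off(): hands the job in, once; it reports no verdict.
Trained networks look in the newest picture that a camera, given by its name, has taken for a name from the list of things; names that differ only in an ending like _2 or _b are one class to them, and where a whole thing is asked for, a point or a joint stands for the part that bears it (a point fixed in the world has none). Each returns a list of dicts, best first, with "confidence" (0 to 1); they miss things now and then, are a little off and sometimes report something else, mostly with a low value. They report only what shows in the picture. A call takes as long as a camera call. They do not tell look-alikes from the thing itself.
- models.masks_of(camera, label): "pixels" (420x560 bool, what is visible of it) and "extent" ([left, top, right, bottom] as shares, 0 to 1, of the picture: columns of its width, rows of its height, round what is visible of it).
- models.landmark_of(camera, label): "centre" ([row, column] as shares, 0 to 1, of the picture: columns of its width, rows of its height: a listed point, or the origin of a listed thing).
The state is a dict: "time_s": time; "qpos": joint angles; "joint_velocities": joint speeds; "effort": joint torques, N m; "tool_pos": TCP position; "tool_rot": TCP orientation; "force": force on the tool from outside, world axes, zero at the start; "wrist_torque": the same for the moment, N m; "grip_width": finger opening in m.
Only numpy, scipy, OpenCV 4.12 (cv2) and the standard library are available. Lean on these libraries where they do the work, as an engineer would, in place of code of your own. Each camera call takes 0.05 s, during which the arm holds its last target.

## Working session

There is one attempt and no reset: what is moved stays moved. The work goes in short steps, Python scripts to look and compute and a shell command to move; the robot and the scene stay as the last step left them, time stands still between calls to the robot, and variables do not carry over. Pictures are saved under pics/ and viewed, and the job is handed in when it is done.

```bash
ls; mkdir -p pics
python3 - <<'E'
from cell import telemetry, optics, env, models
import cv2
print(telemetry.get_obs(), env.tip_reach)
for c in ("scene","top"):
    d=optics.read_camera(c)
    cv2.imwrite(f"pics/{c}0.png",d["image"])
    print(c,d["fx"],d["fy"],d["cx"],d["cy"],d["cam_to_world"].tolist(), [k for k in d])
    for l in ["station","knob","plunger","microscope","objective","dish_ammonite","dish_crystal","dish_cone","dish_acorn","dish_pebbles","vial","loupe","slide_a","petri"]:
        try: print(l,[(round(x["confidence"],2),[round(x["centre"][0]*420),round(x["centre"][1]*560)]) for x in models.landmark_of(c,l)][:4])
        except Exception as e: print(l,e)
E
```

```text
pics
{'time_s': 0.0, 'qpos': array([-75.22326704,  18.43916845,  -4.01511584,  83.17599696,
         1.29617897,  78.53856432,  -3.2621754 ]), 'joint_velocities': array([0.12085686, 0.10006908, 0.05934742, 0.02846888, 0.01229508,
       0.03162419, 0.05700928]), 'effort': array([-3.52912475e-04, -4.91286314e+01, -4.04089121e-01, -3.12530923e+01,
       -6.38570962e-02,  4.39431961e-02,  1.77904080e-04]), 'tool_pos': array([0.15684043, 0.63026158, 0.23845058]), 'tool_rot': array([-176.31583715,   89.89135158, -100.28513068]), 'force': array([-0.83987262, -0.19313653, -0.51203298]), 'wrist_torque': array([ 0.02516289, -0.0046009 ,  0.0048844 ]), 'grip_width': 0.08711742780790897} 0.017
scene 394.9724080117301 394.9724080117301 282.0731651987666 209.62056672911197 [[0.022545148717224045, -0.8336629856825861, 0.5518131409925963, 1.0937236091903482], [0.9997399475171352, 0.020692496466511386, -0.009584254192120086, -0.00829731199456689], [-0.003428353504820228, 0.5518857190513085, 0.8339127049634549, 0.9256567704445807], [0.0, 0.0, 0.0, 1.0]] ['image', 'range_z', 'fx', 'fy', 'cx', 'cy', '
[... 1082 characters left out ...]
tation [(0.74, [196, 318])]
knob [(0.43, [247, 323])]
plunger it knows: dish_acorn, dish_ammonite, dish_cone, dish_crystal, dish_pebbles, knob, loupe, microscope, objective, petri, slide, station, vial
microscope []
objective [(0.89, [156, 320]), (0.62, [166, 336]), (0.35, [163, 316])]
dish_ammonite [(0.76, [169, 339]), (0.54, [196, 403]), (0.53, [167, 238]), (0.53, [235, 416])]
dish_crystal [(0.76, [188, 349])]
dish_cone [(0.67, [171, 301]), (0.64, [168, 342])]
dish_acorn [(0.64, [190, 289]), (0.31, [264, 424])]
dish_pebbles [(0.48, [164, 317])]
vial [(0.6, [159, 366])]
loupe [(0.64, [267, 423]), (0.25, [160, 365])]
slide_a [(0.82, [299, 159]), (0.43, [194, 317])]
petri [(0.69, [263, 115])]
```

View pics/scene0.png

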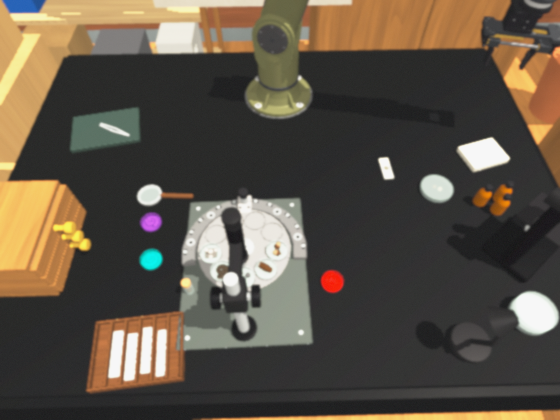

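View pics/top0.png

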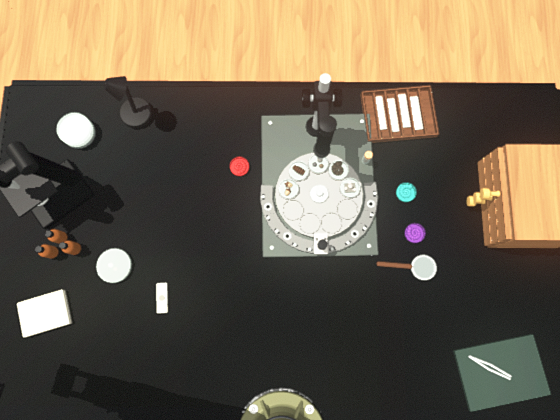

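The top view shows the wheel at about (318,193) and the knob at (322,244). The ammonite is at (339,169), just right of the objective. I'll measure these now.

```bash
cat > h.py <<'E'
import numpy as np, cv2
from cell import telemetry, optics, env, models
def ray(d,r,c):
    p=np.array([(c-d["cx"])/d["fx"],-(r-d["cy"])/d["fy"],-1.0]); M=d["cam_to_world"]
    return M[:3,3],M[:3,:3]@p
def plane(d,r,c,z):
    o,v=ray(d,r,c); return o+v*(z-o[2])/v[2]
def proj(d,P):
    M=d["cam_to_world"]; p=M[:3,:3].T@(np.asarray(P)-M[:3,3])
    return d["cy"]-d["fy"]*p[1]/-p[2], d["cx"]+d["fx"]*p[0]/-p[2]
def cloud(d):
    r,c=np.mgrid[:420,:560]; z=d["range_z"]
    P=np.stack([(c-d["cx"])/d["fx"]*z,-(r-d["cy"])/d["fy"]*z,-z],-1)
    M=d["cam_to_world"]; return P@M[:3,:3].T+M[:3,3]
E
python3 - <<'E'
from h import *
for c in ("top","scene"):
    d=optics.read_camera(c)
    P=cloud(d)
    for l,z in [("station",0),("knob",.074),("objective",.1),("dish_ammonite",.036),("dish_crystal",.036),("dish_cone",.036),("dish_acorn",.036),("dish_pebbles",.036),("vial",.012),("loupe",0)]:
        for x in models.landmark_of(c,l)[:2]:
            r,q=x["centre"][0]*420,x["centre"][1]*560
            print(c,l,round(x["confidence"],2),np.round([r,q],1),plane(d,r,q,z).round(4)[:2])
    if c=="top":
        im=d["image"][90:270,240:400]; cv2.imwrite("pics/topc.png",cv2.resize(im,None,fx=3.3,fy=3.3,interpolation=cv2.INTER_CUBIC))
        # knob top from depth
    else:
        im=d["image"][170:350,160:330]; cv2.imwrite("pics/scenec.png",cv2.resize(im,None,fx=3.3,fy=3.3,interpolation=cv2.INTER_CUBIC))
    for l in ("knob",):
        rough=plane(d,*[a*b for a,b in zip(models.landmark_of(c,l)[0 if c=="top" else -1]["centre"],(420,560))],.074)
        m=(abs(P[...,2]-.084)<.012)&(np.hypot(P[...,0]-rough[0],P[...,1]-rough[1])<.04)&(d["range_z"]>0)
        print("knobpts",m.sum(),np.median(P[m],0),P[m].min(0),P[m].max(0))
E
```

```text
top station 0.61 [193.4 317. ] [ 0.6283 -0.0939]
top knob 0.5 [245.2 321.8] [ 0.4742 -0.0991]
top objective 0.73 [154.8 317.8] [ 0.7065 -0.0893]
top dish_ammonite 0.87 [192.4 402.5] [ 0.6234 -0.3214]
top dish_ammonite 0.56 [235.8 415.8] [ 0.5056 -0.3509]
top dish_crystal 0.61 [187.4 348.3] [ 0.6365 -0.1758]
top dish_crystal 0.53 [162.1 366.7] [ 0.708  -0.2276]
top dish_cone 0.71 [169.8 297.7] [ 0.6851 -0.0392]
top dish_acorn 0.53 [191.  288.8] [ 0.6255 -0.0151]
top dish_pebbles 0.58 [161.3 314.8] [ 0.7096 -0.0859]
top dish_pebbles 0.47 [156.7 318.9] [ 0.7228 -0.0973]
top vial 0.54 [167.5 338.5] [ 0.6997 -0.1534]
top vial 0.51 [159.5 364. ] [ 0.7233 -0.2249]
top loupe 0.57 [264.3 422.7] [ 0.4338 -0.3758]
top loupe 0.53 [161.1 366.7] [ 0.7226 -0.2345]
knobpts 82 [ 0.47584061 -0.09864776  0.08311915] [ 0.46373466 -0.10931597  0.07723878] [ 0.48902924 -0.08628193  0.08969153]
scene station 0.73 [254.5 244.8] [ 0.6195 -0.0983]
scene station 0.57 [248.2 276.1] [ 0.603  -0.0162]
scene knob 0.6 [192.4 245.8] [ 0.4728 -0.0939]
scene objective 0.64 [266.6 238.4] [ 0.7013 -0.1023]
scene dish_ammonite 0.84 [220.5 151. ] [ 0.531 -0.347]
scene dish_ammonite 0.72 [271.4 224.3] [ 0.6829 -0.1437]
scene dish_crystal 0.89 [255.  210.1] [ 0.6371 -0.1819]
scene dish_crystal 0.65 [250.2 274.9] [ 0.6276 -0.019 ]
scene dish_cone 0.69 [267.4 266.2] [ 0.6747 -0.0409]
scene dish_acorn 0.66 [251. 277.] [ 0.63   -0.0138]
scene dish_pebbles 0.72 [282.3 240.9] [ 0.7124 -0.1019]
scene vial 0.56 [292.7 189.7] [ 0.7263 -0.2284]
scene loupe 0.8 [200.  149.5] [ 0.4388 -0.376 ]
knobpts 82 [ 0.47941317 -0.1002868   0.08248381] [ 0.46322642 -0.11166876  0.07232318] [ 0.48895186 -0.08765721  0.08778707]
```

View pics/topc.png

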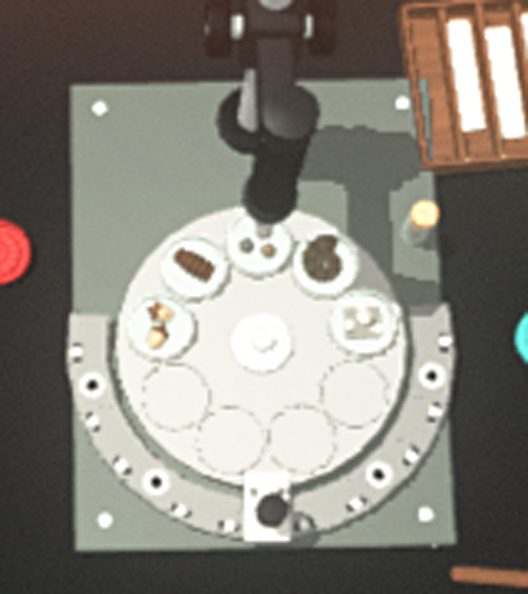

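View pics/scenec.png

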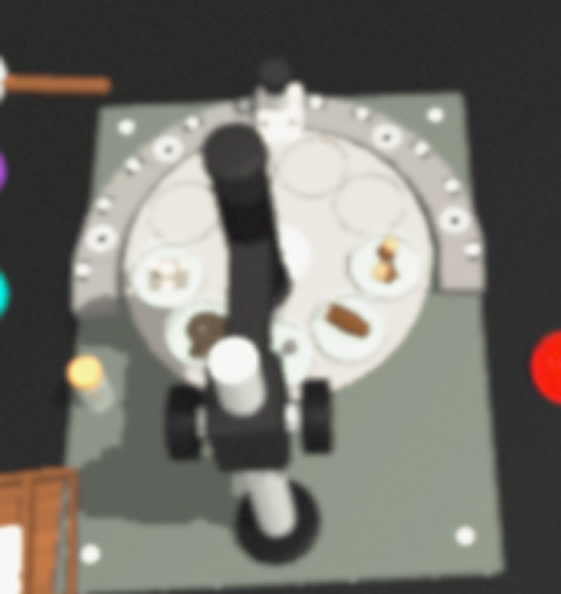

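Run:
```python
from h import *
import pickle
out={}
for c in ("top","scene"):
    D=[optics.read_camera(c) for _ in range(8)]
    d=D[0]; d["image"]=np.mean([x["image"].astype(float) for x in D],0); out[c]=d
    if c=="top": G=[(90+385/3.3,240+92/3.3),(90+482/3.3,240+156/3.3),(90+474/3.3,240+379/3.3),(90+376/3.3,240+431/3.3)]
    else: G=[(170+220/3.3,160+455/3.3),(170+135/3.3,160+386/3.3),(170+148/3.3,160+168/3.3),(170+238/3.3,160+101/3.3)]
    g=d["image"].mean(2); tiles=[]
    for r,q in G:
        p=g[int(r)-9:int(r)+10,int(q)-9:int(q)+10]
        tiles.append(cv2.resize(np.clip(p*1.0,0,255).astype(np.uint8),None,fx=10,fy=10,interpolation=cv2.INTER_CUBIC))
        # rectify on plane z=.026: dark centroid
        print(c,plane(d,r,q,.026)[:2].round(4))
    cv2.imwrite(f"pics/holes_{c}.png",np.hstack(tiles))
pickle.dump(out,open("f.pkl","wb"))
# rectified views on z=.026 plane, 0.5mm/px, x up, y left
ims=[]
for c in out:
    d=out[c]; N=340
    ii,jj=np.mgrid[:N,:400]; X=.72-ii*.0009; Y=.085-jj*.0009
    M=d["cam_to_world"]; W=np.stack([X,Y,np.full_like(X,.026)],-1)-M[:3,3]; p=W@M[:3,:3]
    mc=d["cx"]+d["fx"]*p[...,0]/-p[...,2]; mr=d["cy"]-d["fy"]*p[...,1]/-p[...,2]
    ims.append(cv2.remap(d["image"].astype(np.float32),mc.astype(np.float32),mr.astype(np.float32),cv2.INTER_CUBIC))
cv2.imwrite("pics/rect.png",np.hstack(ims))
```

```text
top [0.5842 0.041 ]
top [ 0.5044 -0.0116]
top [ 0.512  -0.1917]
top [ 0.5933 -0.2364]
scene [0.5841 0.0414]
scene [ 0.5023 -0.012 ]
scene [ 0.5106 -0.1911]
scene [ 0.5935 -0.2373][ WARN:0@16.309] global loadsave.cpp:1063 imwrite_ Unsupported depth image for selected encoder is fallbacked to CV_8U.
```

View pics/holes_top.png

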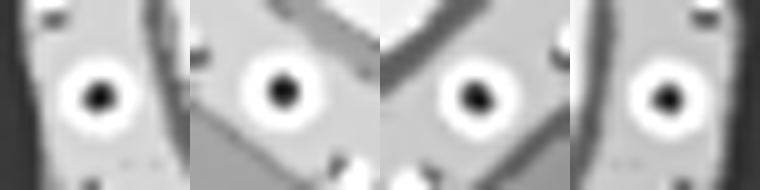

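View pics/rect.png

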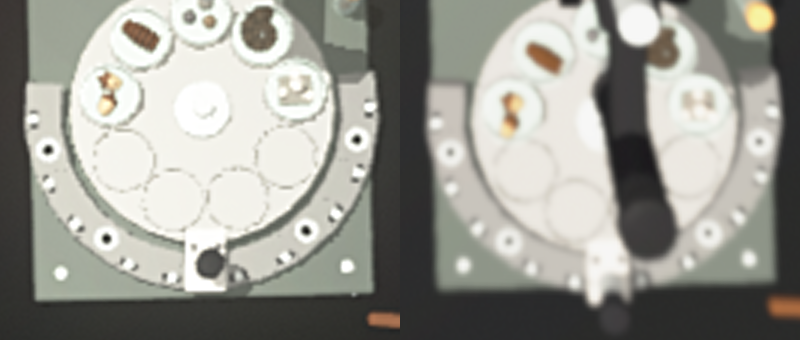

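View pics/holes_scene.png

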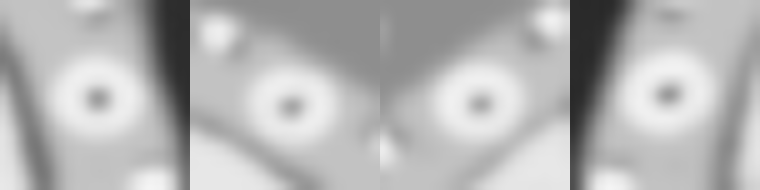

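Run:
```python
from h import *
import pickle
from scipy.optimize import least_squares
out=pickle.load(open("f.pkl","rb"))
for c in out:
    d=out[c]; S=.0005
    if c=="top": G=[(.5842,.041),(.5044,-.0116),(.512,-.1917),(.5933,-.2364)]
    g=d["image"].mean(2).astype(np.float32); H=[]
    for x0,y0 in G:
        x,y=x0,y0
        for it in range(4):
            ii,jj=np.mgrid[-40:41,-40:41]*S; W=np.stack([x+ii,y+jj,np.full_like(ii,.026)],-1)-d["cam_to_world"][:3,3]
            p=W@d["cam_to_world"][:3,:3]
            I=cv2.remap(g,(d["cx"]+d["fx"]*p[...,0]/-p[...,2]).astype(np.float32),(d["cy"]-d["fy"]*p[...,1]/-p[...,2]).astype(np.float32),cv2.INTER_CUBIC)
            rr=np.hypot(ii,jj)
            ring=np.median(I[(rr>.013)&(rr<.016)])
            w=np.clip(I-ring-8,0,None); m=(rr<.0125)
            wh=(I>(ring+I[m].max())/2)&m
            # fill hole: convex hull centroid
            hull=cv2.convexHull(np.argwhere(wh)[:,::-1].astype(np.int32)); mo=cv2.moments(hull)
            cx,cy=mo["m10"]/mo["m00"],mo["m01"]/mo["m00"]
            x+= (cy-40)*S; y+=(cx-40)*S
        m=rr<.005; wd=np.clip(I[m].mean()-I[m],0,None)
        print(c,"washer",round(x,4),round(y,4),"area r mm",np.sqrt(mo["m00"]/np.pi)*S*1e3,"dark off mm",(ii[m]*wd).sum()/wd.sum()*1e3,(jj[m]*wd).sum()/wd.sum()*1e3)
        H.append((x,y))
    H=np.array(H)
    s=least_squares(lambda q:np.hypot(H[:,0]-q[0],H[:,1]-q[1])-.142,[.62,-.094])
    s2=least_squares(lambda q:np.hypot(H[:,0]-q[0],H[:,1]-q[1])-q[2],[.62,-.094,.142])
    print(s.x,s.fun*1e3,s2.x,s2.fun*1e3)
    print("ang",np.degrees(np.arctan2(H[:,1]-s.x[1],H[:,0]-s.x[0]))%360)
    # knob: dark blob at z=.084 top
    x,y=.4745,-.099
    for z in (.084,):
        ii,jj=np.mgrid[-50:51,-50:51]*S
        W=np.stack([x+ii,y+jj,np.full_like(ii,z)],-1)-d["cam_to_world"][:3,3]; p=W@d["cam_to_world"][:3,:3]
        I=cv2.remap(g,(d["cx"]+d["fx"]*p[...,0]/-p[...,2]).astype(np.float32),(d["cy"]-d["fy"]*p[...,1]/-p[...,2]).astype(np.float32),cv2.INTER_CUBIC)
        cv2.imwrite(f"pics/knob_{c}.png",cv2.resize(I[::-1,::-1],None,fx=4,fy=4).clip(0,255).astype(np.uint8))
    # clean screws of plate at z .012?
```

```text
top washer 0.5855 0.0421 area r mm 10.305150934269093 dark off mm 0.002276192653056615 -0.02923189049332766
top washer 0.5057 -0.0102 area r mm 10.37633456484838 dark off mm -0.09860678208780928 -0.27482740499880637
top washer 0.5128 -0.1904 area r mm 10.359064647916357 dark off mm -0.03178055449372899 0.32585725565923956
top washer 0.5949 -0.2361 area r mm 10.66751068950508 dark off mm -0.2141841032285952 0.27893129594269184
[ 0.61887194 -0.09599368] [ 0.07553171 -0.00808809 -0.03637022  0.09405504] [ 0.61905919 -0.0959871   0.14212266] [-0.00939591  0.01455418 -0.01472991  0.00957261]
ang [103.59650456 142.84536821 221.66541787 260.2920956 ]
scene washer 0.5826 0.0398 area r mm 11.512440178336469 dark off mm 0.7143267713868644 0.22426088391724733
scene washer 0.5028 -0.0125 area r mm 11.631066229203196 dark off mm 0.5425073154181154 -0.1437129833140627
scene washer 0.5099 -0.1925 area r mm 11.567606425035 dark off mm 1.0065405173713264 0.6438165166166275
scene washer 0.5924 -0.2382 area r mm 11.571045582662656 dark off mm 0.7248900835706072 0.33536757806714973
[ 0.61604095 -0.09818492] [ 0.00631549  0.00635963 -0.01298133  0.01886526] [ 0.61606858 -0.09818392  0.1420181 ] [-0.00625483  0.00968966 -0.00977648  0.00635083]
ang [103.6085146  142.89870233 221.65156286 260.41444284]
```

Run:
```python
from h import *
import pickle
out=pickle.load(open("f.pkl","rb"))
C={"top":(.61887,-.09599),"scene":(.61604,-.09818)}
ims=[]
for c in out:
    d=out[c]; g=d["image"].mean(2).astype(np.float32); S=.0005
    ii,jj=np.mgrid[-60:61,-60:61]*S
    for z in (.084,.037):
        x,y=C[c][0]-.142,C[c][1]
        W=np.stack([x-ii,y-jj,np.full_like(ii,z)],-1)-d["cam_to_world"][:3,3]; p=W@d["cam_to_world"][:3,:3]
        I=cv2.remap(g,(d["cx"]+d["fx"]*p[...,0]/-p[...,2]).astype(np.float32),(d["cy"]-d["fy"]*p[...,1]/-p[...,2]).astype(np.float32),cv2.INTER_CUBIC)
        if z==.084:
            for th in (45,55,65,):
                m=((I<th)).astype(np.uint8)
                if c=="scene": m[75:]=0
                n,l,s,ce=cv2.connectedComponentsWithStats(m); 
                k=l[60,60] or 1+np.argmax(s[1:,4])
                print(c,th,"centroid",x-(ce[k][1]-60)*S,y-(ce[k][0]-60)*S,"ext mm",s[k]*.5)
        J=cv2.resize(I.clip(0,255).astype(np.uint8),None,fx=3,fy=3); cv2.line(J,(180,0),(180,362),255,1); cv2.line(J,(0,180),(362,180),255,1); ims.append(J[:,:])
cv2.imwrite("pics/knob2.png",cv2.resize(np.vstack([np.hstack(ims[:2]),np.hstack(ims[2:])]),(598,598)))
```

```text
Traceback (most recent call last):
ValueError: attempt to get argmax of an empty sequence
```

Run:
```python
from h import *
import pickle
out=pickle.load(open("f.pkl","rb"))
C={"top":(.61887,-.09599),"scene":(.61604,-.09818)}
ims=[]
for c in out:
    d=out[c]; g=d["image"].mean(2).astype(np.float32); S=.0005
    ii,jj=np.mgrid[-60:61,-60:61]*S
    for z in (.084,.037):
        x,y=C[c][0]-.142,C[c][1]
        W=np.stack([x-ii,y-jj,np.full_like(ii,z)],-1)-d["cam_to_world"][:3,3]; p=W@d["cam_to_world"][:3,:3]
        I=cv2.remap(g,(d["cx"]+d["fx"]*p[...,0]/-p[...,2]).astype(np.float32),(d["cy"]-d["fy"]*p[...,1]/-p[...,2]).astype(np.float32),cv2.INTER_CUBIC)
        print(c,z,I.min(),I.max())
        J=cv2.resize((I*2 if 0 else I).clip(0,255).astype(np.uint8),None,fx=3,fy=3); cv2.line(J,(180,0),(180,362),255,1); cv2.line(J,(0,180),(362,180),255,1); ims.append(J[:,:])
        if z==.084:
            for th in (65,80,95):
                m=((I<th)).astype(np.uint8); n,l,s,ce=cv2.connectedComponentsWithStats(m)
                for k in range(1,n):
                    if s[k,4]>300: print(th,"centroid",(x-(ce[k][1]-60)*S).round(4),(y-(ce[k][0]-60)*S).round(4),"ext",s[k])
cv2.imwrite("pics/knob2.png",cv2.resize(np.vstack([np.hstack(ims[:2]),np.hstack(ims[2:])]),(598,598)))
```

```text
top 0.084 61.408226 270.84738
80 centroid 0.4757 -0.1003 ext [ 46  41  43  45 716]
95 centroid 0.4753 -0.0992 ext [  45   39   46   48 1613]
95 centroid 0.4476 -0.1056 ext [ 38 114  83   7 311]
top 0.037 46.024662 271.93048
scene 0.084 40.843346 244.93076
65 centroid 0.468 -0.0991 ext [    0     8   121   113 11584]
80 centroid 0.4688 -0.0991 ext [    0     6   121   115 11968]
95 centroid 0.4694 -0.0991 ext [    0     3   121   118 12270]
scene 0.037 41.178864 246.15604
```

View pics/knob2.png

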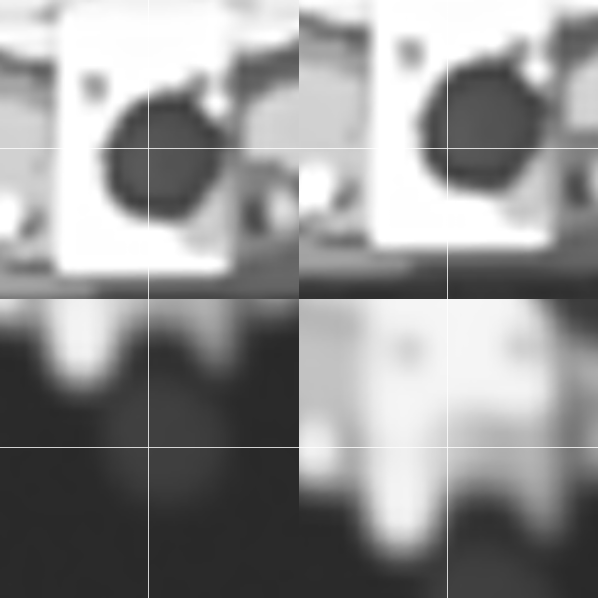

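```bash
cat >> h.py <<'E'
from scipy.spatial.transform import Rotation as Ro
def pose():
    o=telemetry.get_obs(); return np.array(o["tool_pos"]),Ro.from_euler("xyz",o["tool_rot"],degrees=True),o
def rel(P,Rt=None):
    p,R,o=pose(); s=R.inv().apply(np.asarray(P)-p)*1e3
    t=np.zeros(3) if Rt is None else (R.inv()*Rt).as_rotvec()
    return s.round(1),t.round(4)
def down(tz_deg):
    # tool x down, tool z horizontal at heading tz_deg
    a=np.radians(tz_deg); x=np.array([0,0,-1.]); z=np.array([np.cos(a),np.sin(a),0]); y=np.cross(z,x)
    return Ro.from_matrix(np.c_[x,y,z])
E
python3 - <<'E'
from h import *
p,R,o=pose(); print(R.as_matrix().round(3))
for a in (91.07,-88.93):
  print(rel([.40,.35,.24],down(a)),rel([.46,.1,.2],down(a)),rel([.475,-.0995,.2],down(a)))
E
```

```text
[[ 0.    -0.97   0.241]
 [ 0.     0.241  0.97 ]
 [-1.    -0.     0.   ]]
(array([  -0.4, -303.7, -213.8]), array([-2.625e-01,  1.000e-04,  0.000e+00])) (array([  39.6, -422.2, -441.9]), array([-2.625e-01,  1.000e-04,  0.000e+00])) (array([  39.6, -484.9, -631.9]), array([-2.625e-01,  1.000e-04,  0.000e+00]))
(array([  -0.4, -303.7, -213.8]), array([ 2.8791e+00,  1.0000e-04, -1.0000e-04])) (array([  39.6, -422.2, -441.9]), array([ 2.8791e+00,  1.0000e-04, -1.0000e-04])) (array([  39.6, -484.9, -631.9]), array([ 2.8791e+00,  1.0000e-04, -1.0000e-04]))
```

```bash
R='[87,[0,-304,-214],[-0.2625,0,0]]'; python3 -m pendant '[[87,[0,-304,-214],[-0.2625,0,0]],[87,[0,-304,-214],[-0.2625,0,0]],[87,[0,-304,-214],[-0.2625,0,0]],[87,[0,-304,-214],[-0.2625,0,0]],[87,[0,-304,-214],[-0.2625,0,0]],[87,[0,-304,-214],[-0.2625,0,0]],[87,[0,-304,-214],[-0.2625,0,0]],[87,[0,-304,-214],[-0.2625,0,0]],[87,[0,-304,-214],[-0.2625,0,0]],[87,[0,-304,-214],[-0.2625,0,0]]]'
python3 - <<'E'
from h import *
p,R,o=pose(); print(p,o["time_s"]); 
print(rel([.46,.1,.2],down(91.07)),rel([.475,-.0995,.2],down(91.07)))
E
```

```text
time_s: 4.23
tool_pos: [0.4071, 0.3415, 0.2402]
tool_rot: [-126.9, 89.7, -36.6]
force: [-0.6, -0.3, 0.4]
grip_width: 0.0872
[0.40708602 0.34148892 0.24016532] 4.2333
(array([  41.1,  -51.4, -241.7]), array([-0.0132, -0.003 ,  0.0039])) (array([  41.7,  -65.3, -441.2]), array([-0.0132, -0.003 ,  0.0039]))
```

```bash
python3 -m pendant '[[87,[10,-15,-42],[0,0,0]],[87,[20,-30,-83],[0,0,0]],[87,[30,-45,-125],[0,0,0]],[87,[40,-52,-165],[0,0,0]],[87,[40,-52,-205],[0,0,0]],[87,[40,-54,-245],[0,0,0]],[87,[40,-56,-285],[0,0,0]],[87,[40,-58,-325],[0,0,0]],[87,[40,-60,-365],[0,0,0]],[87,[40,-62,-405],[0,0,0]]]'
python3 - <<'E'
from h import *
p,R,o=pose(); print(p,o["time_s"]); 
print(rel([.475,-.0998,.13],down(91.07)),rel([.475,-.0998,.073],down(91.07)))
E
```

```text
time_s: 5.07
tool_pos: [0.4697, -0.0547, 0.2]
tool_rot: [-59.9, 89.9, 31.1]
force: [0.3, 0.3, -0.0]
grip_width: 0.0868
[ 0.46966719 -0.05471256  0.20000535] 5.0667
(array([ 70. ,  -4.4, -45.2]), array([0.0003, 0.0008, 0.0013])) (array([127. ,  -4.3, -45.3]), array([0.0003, 0.0008, 0.0013]))
```

```bash
python3 -m pendant '[[70,[10,-4,-22],[0,0,0]],[60,[30,-4.4,-45],[0,0,0]],[60,[60,-4.4,-45],[0,0,0]],[60,[70,-4.4,-45],[0,0,0]],[60,[70,-4.4,-45],[0,0,0]]]'
python3 - <<'E'
from h import *
p,R,o=pose(); print(p,o["time_s"],o["force"])
for c in ("top","scene"):
    d=optics.read_camera(c)
    print(c,proj(d,p))
    a,b=[int(v) for v in proj(d,[.475,-.1,.1])]
    cv2.imwrite(f"pics/{c}1.png",cv2.resize(d["image"][a-60:a+60,b-60:b+60],None,fx=4,fy=4,interpolation=cv2.INTER_CUBIC))
print(rel([.475,-.0998,.073],down(91.07)))
E
```

```text
time_s: 5.48
tool_pos: [0.4729, -0.0972, 0.1272]
tool_rot: [86.7, 89.7, 177.8]
force: [0.0, 0.3, 0.4]
grip_width: 0.0637
[ 0.47289701 -0.09717192  0.12718517] 5.4833 [2.72918713e-04 3.22248683e-01 4.19301726e-01]
top (np.float64(242.84930731096114), np.float64(322.8172016238887))
scene (np.float64(180.198638139302), np.float64(242.8298334919396))
(array([57. ,  0.4, -2.9]), array([ 0.0016,  0.0002, -0.0001]))
```

View pics/scene1.png

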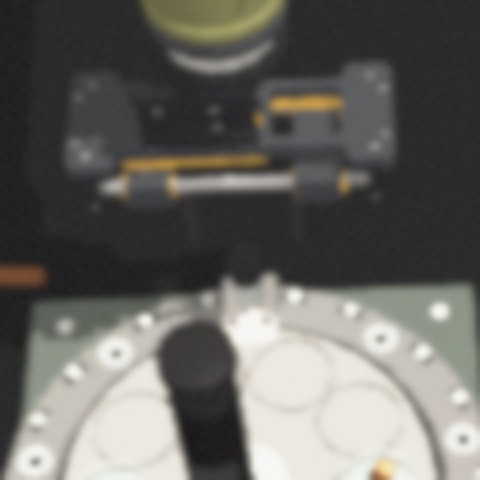

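View pics/top1.png

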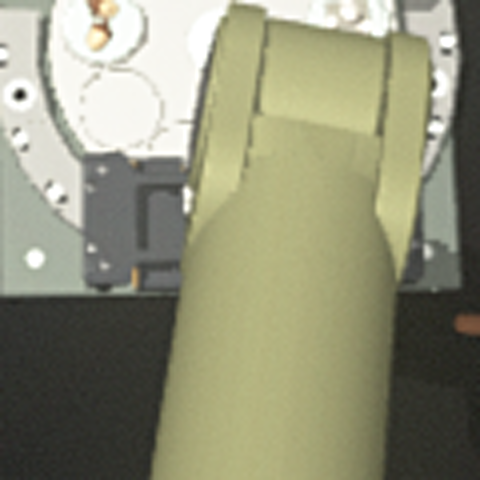

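```bash
python3 -m pendant '[[60,[25,0,-2.5],[0,0,0]],[60,[45,0,-2.5],[0,0,0]],[50,[54,0,-2.5],[0,0,0]],[42,[54,0,-2.5],[0,0,0]],[36,[54,0,-2.5],[0,0,0]],[32,[54,0,-2.5],[0,0,0]]]' 4
python3 - <<'E'
from h import *
p,R,o=pose(); print(p,o["time_s"],o["force"])
for c in ("scene",):
    d=optics.read_camera(c)
    a,b=[int(v) for v in proj(d,[.475,-.1,.08])]
    print(a,b,proj(d,p),proj(d,[p[0],p[1],.084]))
    cv2.imwrite(f"pics/{c}2.png",cv2.resize(d["image"][a-30:a+30,b-40:b+40],None,fx=8,fy=8,interpolation=cv2.INTER_CUBIC))
print(rel([.475,-.0998,.073],down(91.07)),o["grip_width"])
E
```

```text
time_s: 6.08
tool_pos: [0.4764, -0.1002, 0.0771]
tool_rot: [-86.3, 89.9, 4.8]
force: [-0.7, 0.2, -0.2]
grip_width: 0.0411
[ 0.47640052 -0.10016043  0.07708116] 6.0833 [-0.70399282  0.18027604 -0.19604811]
191 243 (np.float64(192.86928048674173), np.float64(243.28969199543798)) (np.float64(191.3286089396267), np.float64(243.06587238034683))
(array([4.1, 1.4, 0.5]), array([0.0006, 0.0002, 0.0028])) 0.04114338574402164
```

View pics/scene2.png

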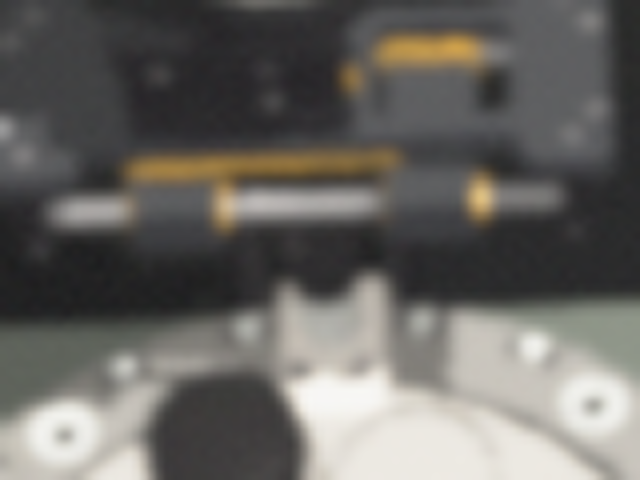

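```bash
python3 -m pendant '[[30,[0,0,0],[0,0,0]],[29,[0,0,0],[0,0,0]],[28,[0,0,0],[0,0,0]],[26.5,[0,0,0],[0,0,0]]]' 3; python3 -m pendant '[[25,[0,0,0],[0,0,0]],[24,[0,0,0],[0,0,0]],[24,[0,0,0],[0,0,0]],[24,[0,0,0],[0,0,0]]]' 3
```

```text
time_s: 6.47
tool_pos: [0.4752, -0.1004, 0.0758]
tool_rot: [-73.0, 90.0, 18.0]
force: [0.5, 1.0, 0.0]
grip_width: 0.0277
time_s: 6.8
tool_pos: [0.4752, -0.1007, 0.0757]
tool_rot: [-126.5, 90.0, -35.4]
force: [0.2, -1.2, 2.6]
grip_width: 0.0257
```

```bash
python3 -m pendant '[[22,[0,0,0],[0,0,0]],[20,[0,0,0],[0,0,0]],[20,[0,0,0],[0,0,0]]]' 10;  python3 -m pendant '[[20,[0,0,0],[0,0,0]],[15,[0,0,0],[0,0,0]],[15,[0,0,0],[0,0,0]]]' 25
```

```text
time_s: 7.05
tool_pos: [0.4752, -0.1006, 0.0757]
tool_rot: [-100.8, 90.0, -9.7]
force: [1.1, -1.7, 3.0]
grip_width: 0.0256
time_s: 7.3
tool_pos: [0.4752, -0.1005, 0.0757]
tool_rot: [-96.5, 90.0, -5.5]
force: [-0.1, -1.4, 4.4]
grip_width: 0.0255
```

```bash
python3 -m pendant '[[15,[-2,0,0],[0,0,0]],[15,[-4,0,0],[0,0,0]],[15,[-6,0,0],[0,0,0]],[15,[-8,0,0],[0,0,0]],[15,[-10,0,0],[0,0,0]],[15,[-12,0,0],[0,0,0]],[15,[-12.5,0,0],[0,0,0]],[15,[-12.5,0,0],[0,0,0]],[15,[-12.5,0,0],[0,0,0]]]' 25;python3 - <<'E'
from h import *
p,R,o=pose(); print(p,o["time_s"],o["force"],R.as_matrix().round(4).tolist())
for c in ("scene",):
    d=optics.read_camera(c)
    a,b=[int(v) for v in proj(d,[.475,-.1,.08])]
    cv2.imwrite(f"pics/{c}3.png",cv2.resize(d["image"][a-30:a+30,b-40:b+40],None,fx=8,fy=8,interpolation=cv2.INTER_CUBIC))
E
```

```text
time_s: 8.05
tool_pos: [0.4751, -0.1002, 0.088]
tool_rot: [-16.2, 90.0, 74.9]
force: [3.7, -1.6, -7.5]
grip_width: 0.0254
[ 0.4750674  -0.10019675  0.08800272] 8.05 [ 3.65466145 -1.64126325 -7.52552242] [[0.0001, -0.9998, -0.0188], [0.0003, -0.0188, 0.9998], [-1.0, -0.0001, 0.0003]]
```

View pics/scene3.png

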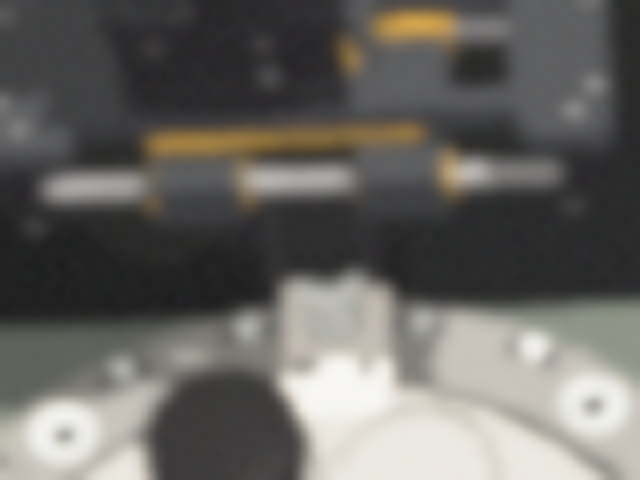

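```bash
python3 -m pendant '[[15,[0,0,-2.5],[-0.0175,0,0]],[15,[0,-0.2,-7.4],[-0.0524,0,0]],[15,[0,-0.8,-14.8],[-0.1047,0,0]],[15,[0,-1.75,-22.2],[-0.1571,0,0]],[15,[0,-3.1,-29.5],[-0.2094,0,0]],[15,[0,-4.8,-36.75],[-0.2618,0,0]],[15,[0,-6.95,-43.9],[-0.3142,0,0]],[15,[0,-8.55,-48.6],[-0.3491,0,0]],[15,[0,-9.4,-50.9],[-0.3665,0,0]],[15,[0,-9.4,-50.9],[-0.3665,0,0]]]' 25;python3 - <<'E'
from h import *
p,R,o=pose(); print(p,o["time_s"],o["force"],R.as_matrix().round(4).tolist())
print(o["grip_width"])
E
```

```text
time_s: 8.93
tool_pos: [0.4854, -0.1511, 0.0878]
tool_rot: [21.8, 90.0, 133.8]
force: [3.8, 0.4, -8.3]
grip_width: 0.025
[ 0.48535881 -0.15105461  0.08780548] 8.9333 [ 3.83176264  0.38106586 -8.2629135 ] [[-0.0005, -0.9266, -0.376], [0.0005, -0.376, 0.9266], [-1.0, 0.0002, 0.0006]]
0.024995941618279255
```

```bash
python3 -m pendant '[[15,[0,0,-2.5],[-0.0175,0,0]],[15,[0,-0.2,-7.4],[-0.0524,0,0]],[15,[0,-0.8,-14.8],[-0.1047,0,0]],[15,[0,-1.75,-22.2],[-0.1571,0,0]],[15,[0,-3.1,-29.5],[-0.2094,0,0]],[15,[0,-4.8,-36.75],[-0.2618,0,0]],[15,[0,-6.2,-41.5],[-0.2967,0,0]],[15,[0,-6.95,-43.9],[-0.3142,0,0]],[15,[0,-6.95,-43.9],[-0.3142,0,0]]]' 25;python3 - <<'E'
from h import *
p,R,o=pose(); print(p,o["time_s"],o["force"],R.as_matrix().round(4).tolist())
print(o["grip_width"])
d=optics.read_camera("scene"); a,b=[int(v) for v in proj(d,[.53,-.15,.08])]
cv2.imwrite("pics/scene4.png",cv2.resize(d["image"][a-70:a+70,b-80:b+100],None,fx=4,fy=4,interpolation=cv2.INTER_CUBIC))
d=optics.read_camera("top");cv2.imwrite("pics/top4.png",cv2.resize(d["image"][90:270,240:400],None,fx=3.3,fy=3.3,interpolation=cv2.INTER_CUBIC))
E
```

```text
time_s: 9.68
tool_pos: [0.508, -0.1891, 0.0876]
tool_rot: [17.7, 89.9, 147.8]
force: [2.7, 0.0, -8.9]
grip_width: 0.0248
[ 0.50802569 -0.1891102   0.08763661] 9.6833 [ 2.67856461  0.04236112 -8.91134776] [[-0.0011, -0.7648, -0.6443], [0.0007, -0.6443, 0.7648], [-1.0, 0.0004, 0.0012]]
0.024794650908025333
```

View pics/scene4.png

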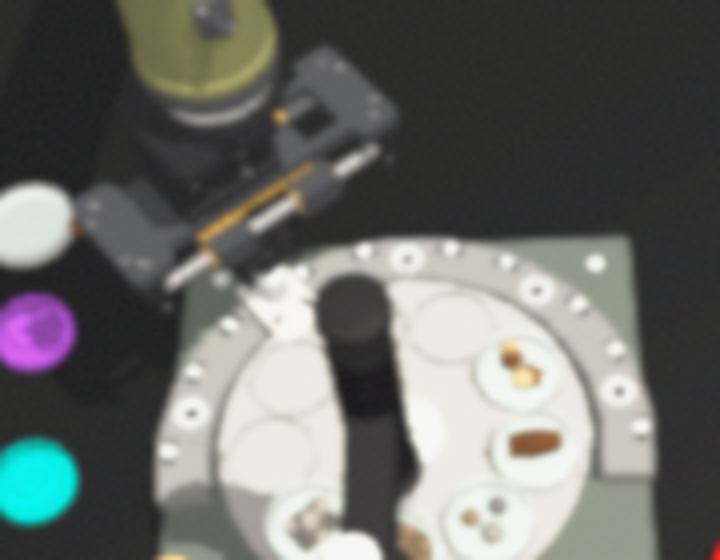

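View pics/top4.png

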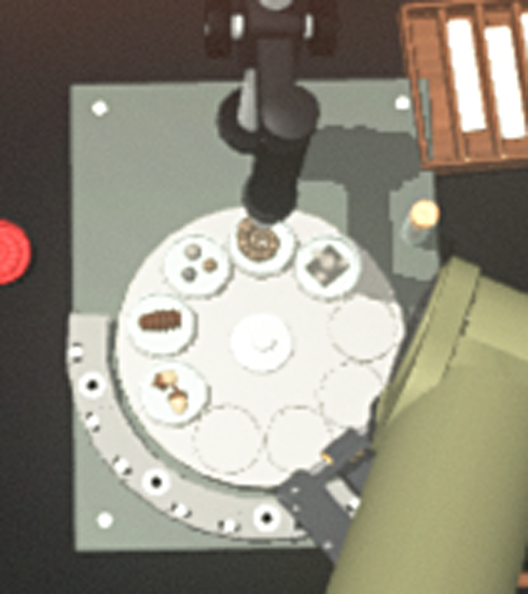

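Run:
```python
from h import *
for c,Cn in (("top",(.61887,-.09599)),("scene",(.61604,-.09818))):
    D=[optics.read_camera(c) for _ in range(3)]
    d=D[0]; g=np.mean([x["image"].astype(float) for x in D],0).mean(2).astype(np.float32); S=.0005
    x,y=Cn[0]-.142,Cn[1]-.003
    for it in range(5):
        ii,jj=np.mgrid[-40:41,-40:41]*S; W=np.stack([x+ii,y+jj,np.full_like(ii,.026)],-1)-d["cam_to_world"][:3,3]
        p=W@d["cam_to_world"][:3,:3]
        I=cv2.remap(g,(d["cx"]+d["fx"]*p[...,0]/-p[...,2]).astype(np.float32),(d["cy"]-d["fy"]*p[...,1]/-p[...,2]).astype(np.float32),cv2.INTER_CUBIC)
        rr=np.hypot(ii,jj); ring=np.median(I[(rr>.013)&(rr<.016)]); m=rr<.0125
        wh=(I>(ring+I[m].max())/2)&m
        mo=cv2.moments(cv2.convexHull(np.argwhere(wh)[:,::-1].astype(np.int32)))
        x+=(mo["m01"]/mo["m00"]-40)*S; y+=(mo["m10"]/mo["m00"]-40)*S
    m=rr<.005; wd=np.clip(I[m].mean()-I[m],0,None)
    print(c,x,y,"r",np.sqrt(mo["m00"]/np.pi)*S,"R",np.hypot(x-Cn[0],y-Cn[1]),"ang",np.degrees(np.arctan2(y-Cn[1],x-Cn[0]))%360,"dark",(ii[m]*wd).sum()/wd.sum()*1e3,(jj[m]*wd).sum()/wd.sum()*1e3)
p,R,o=pose(); print(p,o["time_s"],o["force"])
```

```text
top 0.4770573683512122 -0.09943731884045796 r 0.01059265004046609 R 0.14185452584370564 ang 181.39252706721186 dark -0.045680596333292384 0.005782446044369988
scene 0.47410712175391245 -0.10183135263043286 r 0.011369854991440833 R 0.14197983766454478 ang 181.47366109590504 dark 1.1348480026174672 0.25028316664716427
[ 0.50805078 -0.18909839  0.08796486] 10.0833 [ 2.50851613 -0.43719774 -9.0337292 ]
```

```bash
python3 -m pendant '[[15,[0,0,-1.5],[-0.0105,0,0]],[15,[0,0,-3.0],[-0.0209,0,0]],[15,[0,0,-3.0],[-0.0209,0,0]],[15,[0,0,-3.0],[-0.0209,0,0]]]' 15; python3 -m pendant '[[15,[0.5,0,0],[0,0,0]],[15,[1.0,0,0],[0,0,0]],[15,[1.5,0,0],[0,0,0]],[15,[1.5,0,0],[0,0,0]],[15,[1.5,0,0],[0,0,0]]]' 10;  python3 -m pendant '[[15,[0.3,0,0],[0,0,0]],[15,[0.6,0,0],[0,0,0]],[15,[0.6,0,0],[0,0,0]],[15,[0.6,0,0],[0,0,0]]]' 10
```

```text
time_s: 10.42
tool_pos: [0.5098, -0.1911, 0.0878]
tool_rot: [6.0, 89.9, 137.2]
force: [0.9, 1.3, -9.9]
grip_width: 0.0253
time_s: 10.83
tool_pos: [0.5098, -0.1912, 0.0862]
tool_rot: [30.9, 89.9, 162.2]
force: [-0.9, 0.6, -7.8]
grip_width: 0.0257
time_s: 11.17
tool_pos: [0.51, -0.1915, 0.0859]
tool_rot: [28.4, 90.0, 159.7]
force: [-0.8, -0.2, -7.6]
grip_width: 0.0256
```

```bash
python3 -m pendant '[[15,[0.3,0,0],[0,0,0]],[15,[0.6,0,0],[0,0,0]],[15,[0.6,0,0],[0,0,0]],[15,[0.6,0,0],[0,0,0]]]' 10;python3 -m pendant '[[15,[0.3,0,0],[0,0,0]],[15,[0.5,0,0],[0,0,0]],[15,[0.5,0,0],[0,0,0]],[15,[0.5,0,0],[0,0,0]]]' 10
```

```text
time_s: 11.5
tool_pos: [0.5102, -0.1916, 0.0855]
tool_rot: [23.7, 90.0, 154.9]
force: [-1.0, 1.5, -6.6]
grip_width: 0.0253
time_s: 11.83
tool_pos: [0.5104, -0.1919, 0.0848]
tool_rot: [176.1, 90.0, -52.6]
force: [-1.2, -0.3, -7.5]
grip_width: 0.0256
```

```bash
python3 -m pendant '[[15,[0.4,0,0],[0,0,0]],[15,[0.8,0,0],[0,0,0]],[15,[0.8,0,0],[0,0,0]],[15,[0.8,0,0],[0,0,0]]]' 10;python3 -m pendant '[[15,[0.5,0,0],[0,0,0]],[15,[1,0,0],[0,0,0]],[15,[1,0,0],[0,0,0]],[15,[1,0,0],[0,0,0]]]' 10
```

```text
time_s: 12.17
tool_pos: [0.5104, -0.1918, 0.0841]
tool_rot: [-174.9, 90.0, -43.6]
force: [-0.3, -2.2, -7.3]
grip_width: 0.0254
time_s: 12.5
tool_pos: [0.5104, -0.1918, 0.0832]
tool_rot: [-171.7, 90.0, -40.4]
force: [-0.8, -1.5, -7.3]
grip_width: 0.0259
```

```bash
python3 -m pendant '[[15,[0.7,0,0],[0,0,0]],[15,[1.4,0,0],[0,0,0]],[15,[2.1,0,0],[0,0,0]],[15,[2.8,0,0],[0,0,0]],[15,[3.5,0,0],[0,0,0]],[15,[3.5,0,0],[0,0,0]],[15,[3.5,0,0],[0,0,0]]]' 10;python3 -m pendant '[[15,[0.7,0,0],[0,0,0]],[15,[1.4,0,0],[0,0,0]],[15,[2.1,0,0],[0,0,0]],[15,[2.8,0,0],[0,0,0]],[15,[2.8,0,0],[0,0,0]],[15,[2.8,0,0],[0,0,0]]]' 10
```

```text
time_s: 13.08
tool_pos: [0.5105, -0.1918, 0.0796]
tool_rot: [-167.3, 90.0, -36.0]
force: [0.2, -4.0, -6.1]
grip_width: 0.026
time_s: 13.58
tool_pos: [0.5105, -0.1918, 0.0769]
tool_rot: [-166.5, 90.0, -35.3]
force: [0.7, -4.6, -4.8]
grip_width: 0.0256
```

```bash
python3 -m pendant '[[15,[0.4,0,-0.2],[0,0,0]],[15,[0.8,0,-0.3],[0,0,0]],[15,[0.8,0,-0.3],[0,0,0]],[15,[0.8,0,-0.3],[0,0,0]]]' 5; python3 -m pendant '[[26,[0,0,0],[0,0,0]],[27,[0,0,0],[0,0,0]],[29,[0,0,0],[0,0,0]],[33,[0,0,0],[0,0,0]],[38,[0,0,0],[0,0,0]],[44,[0,0,0],[0,0,0]],[50,[0,0,0],[0,0,0]],[55,[0,0,0],[0,0,0]],[60,[0,0,0],[0,0,0]],[60,[0,0,0],[0,0,0]]]' 5
```

```text
time_s: 13.92
tool_pos: [0.5106, -0.1918, 0.076]
tool_rot: [-144.6, 90.0, -13.4]
force: [-1.5, -4.1, -3.3]
grip_width: 0.026
time_s: 14.75
tool_pos: [0.5105, -0.1916, 0.0759]
tool_rot: [-45.5, 90.0, 85.8]
force: [-0.2, -0.3, -0.3]
grip_width: 0.0573
```

```bash
python3 -m pendant '[[60,[-15,0,0],[0,0,0]],[60,[-45,0,0],[0,0,0]],[60,[-80,0,0],[0,0,0]],[60,[-115,0,0],[0,0,0]],[60,[-150,0,0],[0,0,0]],[60,[-160,0,35],[0,0,0]],[60,[-160,0,75],[0,0,0]],[60,[-160,20,110],[0,0,0]],[60,[-160,30,150],[0,0,0]],[60,[-160,30,190],[0,0,0]]]'
python3 - <<'E'
from h import *
p,R,o=pose();print(p)
print(rel([.43,.33,.25]))
E
```

```text
time_s: 15.58
tool_pos: [0.3597, -0.0692, 0.2351]
tool_rot: [47.6, 89.7, 178.7]
force: [-56.0, 15.5, 40.7]
grip_width: 0.0599
[ 0.35974898 -0.06919908  0.235119  ]
(array([ -15.2, -315.2,  254.9]), array([0., 0., 0.]))
```

```bash
python3 -m pendant '[[60,[0,-30,0],[0,0,0]],[60,[0,-60,0],[0,0,0]],[60,[0,-100,10],[0,0,0]],[60,[0,-120,30],[0,0,0]]]'
python3 - <<'E'
from h import *
p,R,o=pose();print(p,o["qpos"],o["force"])
print(rel([.40,.30,.25]),rel([.47,.1,.25]))
E
```

```text
time_s: 15.92
tool_pos: [0.4357, 0.0349, 0.2359]
tool_rot: [-105.6, 89.9, 25.6]
force: [-0.1, 1.3, -0.2]
grip_width: 0.0599
[0.4356815  0.03492066 0.23591387] [ -9.45388077  -7.66698097   1.29764137 111.82090022   0.13905732
  75.72237504 123.03144357] [-0.11931495  1.25785468 -0.22095621]
(array([ -13.9, -147.9,  222.9]), array([0., 0., 0.])) (array([-14. , -68.7,  26.3]), array([0., 0., 0.]))
```

```bash
python3 -m pendant '[[60,[-5,-30,15],[0,0,0]],[60,[-10,-65,30],[0,0,0]],[60,[-14,-85,65],[0,0,0]],[60,[-14,-105,100],[0,0,0]],[60,[-14,-120,130],[0,0,0]],[60,[-14,-135,160],[0,0,0]],[60,[-14,-145,190],[0,0,0]],[60,[-14,-150,215],[0,0,0]],[60,[-14,-150,215],[0,0,0]],[60,[-14,-150,215],[0,0,0]]]'
python3 - <<'E'
from h import *
for c in ("top","scene"):
    d=optics.read_camera(c)
    for l,z in [("knob",.074),("objective",.1),("dish_ammonite",.036),("vial",.012),("loupe",0),("petri",0),("slide_a",0)]:
        for x in models.landmark_of(c,l)[:3]:
            r,q=x["centre"][0]*420,x["centre"][1]*560
            print(c,l,round(x["confidence"],2),np.round([r,q],1),plane(d,r,q,z).round(4)[:2])
    P=cloud(d); m=(np.hypot(P[...,0]-.512,P[...,1]+.191)<.022)&(P[...,2]>.06)&(d["range_z"]>0)
    print(c,"knob z",np.percentile(P[m][:,2],[5,50,90]),np.median(P[m],0),m.sum())
    if c=="top": im=d["image"][90:270,240:400]
    else: im=d["image"][170:350,160:330]
    cv2.imwrite(f"pics/{c}9.png",cv2.resize(im,None,fx=3.3,fy=3.3,interpolation=cv2.INTER_CUBIC))
print(pose()[0],pose()[2]["force"],pose()[2]["time_s"])
E
```

```text
time_s: 16.75
tool_pos: [0.403, 0.2948, 0.2499]
tool_rot: [105.0, 90.0, -123.5]
force: [0.5, -0.0, -0.3]
grip_width: 0.0603
top knob 0.4 [231.2 354.7] [ 0.5107 -0.1839]
top objective 0.82 [155.  319.4] [ 0.706  -0.0935]
top dish_ammonite 0.74 [166.4 239.4] [0.6939 0.1196]
top dish_ammonite 0.73 [163.6 318.3] [ 0.7031 -0.0954]
top dish_ammonite 0.69 [232.4 412.7] [ 0.5146 -0.3432]
top vial 0.57 [170.5 297.1] [ 0.6904 -0.0383]
top vial 0.5 [162.4 366.1] [ 0.7149 -0.2306]
top loupe 0.56 [264.3 421.7] [ 0.4338 -0.3731]
top loupe 0.55 [171.9 298.5] [ 0.69   -0.0425]
top petri 0.23 [168.8 297. ] [ 0.699  -0.0385]
top slide_a 0.87 [294.1 162.8] [0.3512 0.3176]
top knob z [0.07420658 0.08364172 0.08623023] [ 0.50991629 -0.18789452  0.08364172] 89
scene knob 0.46 [204.7 208.1] [ 0.51   -0.1911]
scene knob 0.24 [267.9 241. ] [ 0.6925 -0.0989]
scene objective 0.82 [267.1 240.7] [ 0.7027 -0.097 ]
scene dish_ammonite 0.76 [223.6 150.3] [ 0.5407 -0.3472]
scene dish_ammonite 0.7 [280.7 330.5] [0.7135 0.1141]
scene dish_ammonite 0.64 [260.1 150.5] [ 0.6478 -0.3295]
scene vial 0.7 [289.9 189.9] [ 0.719  -0.2286]
scene loupe 0.7 [198.7 150. ] [ 0.4343 -0.3753]
scene petri 0.73 [190.3 433.5] [0.4249 0.4428]
scene slide_a 0.7 [168.1 383.7] [0.3386 0.3123]
scene slide_a 0.63 [248.  276.1] [ 0.6023 -0.0162]
scene knob z [0.0665302  0.08199017 0.08532875] [ 0.51508866 -0.18922044  0.08199017] 103
[0.40394759 0.29355124 0.25000447] [ 0.07978546  0.72554859 -0.80051204] 17.55
```

View pics/top9.png

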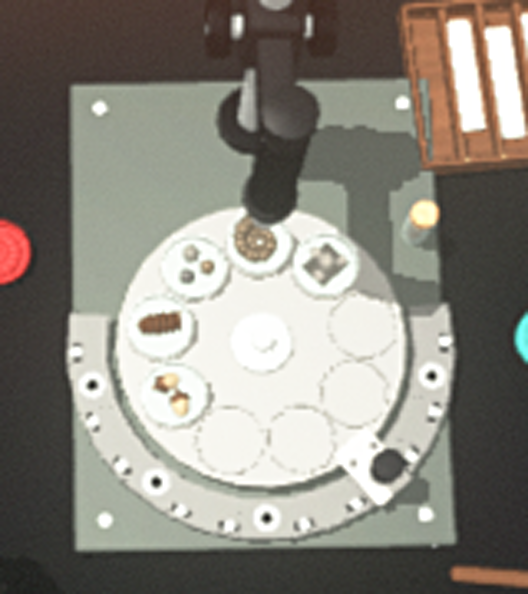

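View pics/scene9.png

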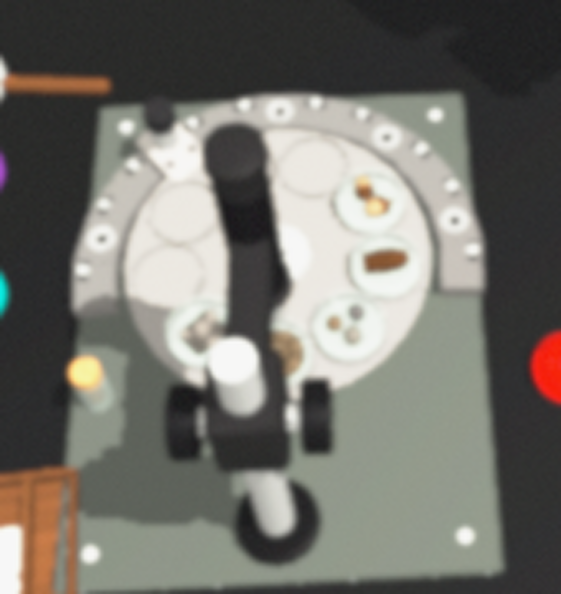

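```bash
python3 -c "
from cell import env
print(env.sign_off())"
```

```text
the job is handed in; nothing more can be done
None
```

I drew the index pin about 12 mm, swung the wheel about 40° to the next hole on the robot's right, and lowered the pin home while holding it. Then I opened the gripper, backed the arm away and handed the job in at about 17.6 s.

**Last checks:**
- **Pin:** the knob's top surface reads 83.6 mm (top camera) and 82.0 mm (scene camera). At the start it read 83.1 and 82.5 mm, so the pin is home as far as the depth readings show.
- **Ammonite:** it lies about 3.5 mm from the objective in plan, by the top camera only. In the scene camera the microscope hides part of the dish. The network didn't pick it out there and reported only the purple, red and turquoise look-alikes.
- **Dishes and loose things:** all five dishes look seated. The vial, loupe and slide showed no movement in the pictures or detections; the petri I only saw in its usual place at the end, with no starting position worked out to compare.
- **Contact forces:** the tool force was at most about 10 N while I handled the pin, mostly the spring itself.

**One odd reading:** while retreating inside the arm's normal reach, well away from the stand, the tool force briefly read about 70 N. It was gone once I moved back out. Nothing was near the arm in the pictures, so I took it for a motion or reach-limit effect, but I did not confirm that.

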